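# Put the lost flat marbles back in their case and lock it

## Task

Put the lost flat glass marbles back in their wooden case: roll the lock's thumbwheel with a fingertip until the bolt is fully withdrawn, slide the lid right back to the open end of its way, and drop every loose flat marble into a pocket of its own. Then slide the lid home until it wedges tight over the pockets and roll the thumbwheel the other way until the bolt is fully out behind the lid again. Leave the other lost things on the shelf where they are.

Things in the scene. Friction and masses are not known exactly. Their poses are not given: they have to be found in the camera images.
- case: pale wood case fixed to the shelf, 128 mm (x) by 213 (y, -84 to +128), 42 high; origin on the shelf. The lid's way runs along y: a deck 30 mm up between dovetail rails, narrowing 3 degrees a side towards -y. Pockets in the -y half; the +y half is plain deck for the open lid, with a stop 10 mm above the deck; no stop at -y. Black lock block on the +x side: x 65 to 119, y -22 to 42, top 40 mm up.
- lid: loose dark wood lid, 80 mm long (its y), 84 wide, 10 thick, dovetailed and tapered edges; origin: centre of underside, axes as the case's. In the case's frame: home (tight over the pockets) y = -40, z = 30 mm; open, against the stop, y = +82 (over +60 counts). Starts home, 2 mm short of tight. Slides with about 1 N; an 8 to 15 N push to -y wedges it. 6 mm side play when open. 120 g.
- lid_handle (a point): top centre of the lid's grip bar, 35 mm above the lid's underside; the bar is 36 mm long (case's x), 10 mm thick (case's y) and stands 25 mm high on the lid: pinch it across its thickness, along the way
- thumbwheel (a joint): turn of the lock's ridged steel thumbwheel, rad, 0 to 3.6 with stops: 0 = bolt withdrawn (under 0.3 counts), 3.6 = bolt out (over 3.25 counts). Axis along the case's y, radius 22 mm, 12 wide. Rolling its top towards the case's -x (to the lid) raises the value; 22 mm of roll is 1 rad. Stays where left; needs about 1 N at the rim: a fingertip pressed on with 3 to 8 N and dragged turns it.
- wheel_top (a point): top point of the thumbwheel, at x = 90, y = 10 mm in the case's frame, 44 mm above the shelf, fixed to the case; only the top 4 mm of the wheel stands out of a slot in the lock block (block top 40 mm), so it cannot be pinched. The slot is open for 22 mm either way along the case's x.
- bolt_tip (a point): end of the small brass bolt, 8 mm wide, that comes out of the +x rail at the case's y = 10 mm, just behind the lid's tail, and bars the lid from opening; it moves 4.9 mm per rad of the thumbwheel, towards the case's -x as the value grows; x = 47 mm in the case's frame when withdrawn, 29 mm when fully out
- pocket0 (a point): centre of the mouth, at deck height, of pocket 0 of four: square, 32 mm wide, 18 mm deep, 4 mm walls between; at x = -18, y = -58 mm in the case's frame
- pocket1 (a point): centre of the mouth, at deck height, of pocket 1 of four: square, 32 mm wide, 18 mm deep, 4 mm walls between; at x = 18, y = -58 mm in the case's frame
- pocket2 (a point): centre of the mouth, at deck height, of pocket 2 of four: square, 32 mm wide, 18 mm deep, 4 mm walls between; at x = -18, y = -22 mm in the case's frame
- pocket3 (a point): centre of the mouth, at deck height, of pocket 3 of four: square, 32 mm wide, 18 mm deep, 4 mm walls between; at x = 18, y = -22 mm in the case's frame
- marble0: loose flat glass marble (a thick round pill), 25 mm across, 14 mm high, 20 g, lying flat on the shelf; origin at the centre of its underside. Two to four of the four are present.
- marble1: loose flat glass marble (a thick round pill), 25 mm across, 14 mm high, 20 g, lying flat on the shelf; origin at the centre of its underside. Two to four of the four are present.
- marble2: loose flat glass marble (a thick round pill), 25 mm across, 14 mm high, 20 g, lying flat on the shelf; origin at the centre of its underside. Two to four of the four are present.
- marble3: loose flat glass marble (a thick round pill), 25 mm across, 14 mm high, 20 g, lying flat on the shelf; origin at the centre of its underside. Two to four of the four are present.
- canister: clear plastic canister with a white screw top, 90 mm across, 127 mm high, full of round marbles (bystander, not to be opened); leave alone
- bus: red die-cast bus 115 x 36 x 46 mm; leave alone
- doll_head: white porcelain doll head, 68 mm across, 81 mm high; leave alone
- recorder: cream plastic recorder lying down, 300 mm long, 29 mm thick; leave alone
- bell: brass bicycle bell, 56 mm across, 40 mm high; leave alone
- glasses_case: black glasses case 60 x 155 x 34 mm; leave alone
Mind the look-alikes: they are no part of the job. What is shaped like the marble1 but blue is not meant.

How it is judged:
On the way, in this order (a step that is already met when the one before it is completed fails the run):
1. the thumbwheel is rolled until the bolt is withdrawn (value of joint thumbwheel below 0.3 rad), for 0.2 s.
2. the lid is slid to the open end (y of lid in the frame of case above 0.06 m), for 0.2 s.
3. every marble present lies in a pocket (z of each of marble0, marble1, marble2, marble3 in the frame of case below 0.02 m and (horizontal distance between marble0 and pocket0 below 0.01 m or horizontal distance between marble0 and pocket1 below 0.01 m or horizontal distance between marble0 and pocket2 below 0.01 m or horizontal distance between marble0 and pocket3 below 0.01 m) and (horizontal distance between marble1 and pocket0 below 0.01 m or horizontal distance between marble1 and pocket1 below 0.01 m or horizontal distance between marble1 and pocket2 below 0.01 m or horizontal distance between marble1 and pocket3 below 0.01 m) and (horizontal distance between marble2 and pocket0 below 0.01 m or horizontal distance between marble2 and pocket1 below 0.01 m or horizontal distance between marble2 and pocket2 below 0.01 m or horizontal distance between marble2 and pocket3 below 0.01 m) and (horizontal distance between marble3 and pocket0 below 0.01 m or horizontal distance between marble3 and pocket1 below 0.01 m or horizontal distance between marble3 and pocket2 below 0.01 m or horizontal distance between marble3 and pocket3 below 0.01 m)), for 0.2 s.
4. the lid is home over the pockets (y of lid in the frame of case between -0.05 and -0.036 m and z of lid in the frame of case below 0.034 m and angle between lid's own z axis and vertical below 0.06 rad), for 0.2 s.
5. the thumbwheel is rolled until the bolt is out (value of joint thumbwheel above 3.25 rad), for 0.2 s.
At the end, for the whole second after the job is handed in: every flat marble present lies in a pocket (underside under 20 mm above the shelf, centre within 10 mm of the pocket's), the lid is home (within 4 mm of tight, flat on the deck) and at rest, and the thumbwheel reads over 3.25 rad, the bolt out behind the lid (all of step 3 and all of step 4 and value of joint thumbwheel above 3.25 rad and linear speed of lid below 0.02 m/s); the robot touches nothing.
It fails at once if one of the other lost things is shifted by more than 30 mm (distance of any of canister, bus, doll_head, recorder, bell, glasses_case from where it was at the start of the episode above 0.03 m).
Of marble0, marble1, marble2, marble3 only 2 to 4 are there at a start; the rules pass over those that are not, and their reading is None.
At some moment in a run one of marble0, marble1, marble2, marble3 may be knocked a few centimetres aside while the robot is not near it.
Once in a run the grip may slacken for a moment while it holds something.
It also fails if it takes over 210 s, if anything falls off the work surface, if the arm or the gripper's body presses on something with over 40 N, if the wrist force passes 120 N, or if a joint passes its speed limit or range.

## Robot

A 6-joint arm with a two-finger parallel gripper is mounted at the origin on the work surface. World frame = base frame: x ahead of the robot, y to its left, z up, the work surface at z = 0. Lengths are in m, angles in rad, forces in N, time in s.
With the tool pointing down it reaches from about 0.35 to 0.925 m from the base axis. Payload 6.4 kg.
Tool frame: the origin (TCP) lies midway between the tips of the shut fingers; the grasp point (between the pads) lies 19 mm behind it; z points along the fingers, y is the direction in which the jaws open and shut (so a half turn about z gives the same grasp; the last joint's range is limited). The gripper opens to 85 mm and grips with 20 to 120 N. Pads are 22 mm wide; open, the fingers measure 114 mm over their backs; the gripper's body (76 mm by 85 mm) begins 54 mm behind the grasp point. The pads swing forward as they close: fully open they stand 13 mm farther back than shut.
Start: joints at [1.015, 0.245, 1.558, -0, 1.339, -0.174], TCP at [0.242, 0.603, 0.231] pointing down, gripper open.
Joint ranges: [-3.13, 3.13], [-1.02, 2.26], [0.13, 2.54], [-0.95, 4.09], [0.21, 2.88], [-2.74, 2.74]. Speed limits (rad/s): [2.57, 2.57, 3.14, 3.14, 3.14, 3.14].

## Interface

Orientations are given as [roll, pitch, yaw] about the fixed x, y, z axes, in that order (R = Rz(yaw) Ry(pitch) Rx(roll)).
In Python, from plant import status, capture, job gives the robot as it stands.
- The arm moves only by the tool carry_out, never from a script. Its argument "plan" is a list of rows, each a list of 7 numbers: the shift along the tool's x, y, z in m, then the turn, a rotation vector about the tool's x, y, z in degrees, then the finger opening in m, from 0 to 0.0854. A call has 1 to 5 rows; each row is the pose to reach, as a shift and turn from the pose measured when the call began, along the tool's axes at that moment; what a row does not reach only later rows make up. A row lasts 1/10 s, in which the tool goes at most 50 mm and 8.59 degrees, less where a joint would pass 70% of its speed; a pose out of reach is approached as far as the arm can. A call with a gripper value outside its range is refused whole. The fingers move at their own pace and stop on an object; the grip force is fixed at half the most. Time passes only in rows, so rows that repeat a pose let the fingers close. It gives the time, the measured TCP pose, the force and the opening at its end, in the units of the state.
- status.get_obs(): the state, without advancing time (a new reading comes with each control period).
- capture(name): name is "side" or "top" or "wrist"; returns a dict with "img" (480x640x3 uint8, red, green, blue), "fx", "fy", "cx", "cy" (pixels), "extrinsics" (4x4, takes a point from world to camera coordinates). Camera axes: x right, y up, looking along -z (the intrinsics and any distortion apply to the point x, -y, -z); pixel columns grow to the right and rows downward; lengths in m; the calibration is good to about 2 mm. The wrist camera is an equidistant fisheye: a pixel r from the principal point sees the ray r / f radians off the axis. A picture is of the moment at which its call begins. There is no depth.
- job.sign_off(): hands the job in, once; it reports no verdict.
The state is a dict: "t": time; "qpos": joint angles; "joint_vel": joint speeds; "joint_efforts": joint torques, N m; "position": TCP position; "tcp_rot": TCP orientation; "wrist_force": force on the tool from outside, world axes, zero at the start; "ft_torque": the same for the moment, N m; "width": finger opening in m.
Only numpy, scipy, OpenCV 4.12 (cv2) and the standard library are available. Lean on these libraries where they do the work, as an engineer would, in place of code of your own. Each camera call takes 0.05 s, during which the arm holds its last target. There are 200 camera calls.

## Working session

There is one attempt and no reset: what is moved stays moved. The work goes in short steps, Python scripts to look and compute and a tool call to move; the robot and the scene stay as the last step left them, time stands still between calls to the robot, and variables do not carry over. Pictures are saved under pics/ and viewed, about 12 in all and at most 16, crops included, and the job is handed in when it is done.

Besides the shell and the picture viewer there is one more tool, called after "Emit:" as name([rows], argument=value, ...), one row to a line, values as JSON. carry_out: Moves the arm, as the interface text tells. Its arguments: {"type":"object","properties":{"plan":{"type":"array"}},"required":["plan"]}

```bash
mkdir -p pics; ls; python3 - <<'E'
from plant import status,capture
import cv2,numpy as np
o=status.get_obs();print(o)
for n in("top","side"):
    c=capture(n);cv2.imwrite(f"pics/{n}0.png",c["img"][:,:,::-1]);np.savez(f"pics/{n}0.npz",**c)
    print(n,c["fx"],c["fy"],c["cx"],c["cy"],c.keys());print(c["extrinsics"])
E
```

```text
pics
{'t': 0.0, 'qpos': array([ 1.01488526e+00,  2.45822407e-01,  1.55906494e+00,  2.44199837e-06,
        1.33873244e+00, -1.74106423e-01]), 'joint_vel': array([-0.00033354,  0.00162257, -0.00045779,  0.00131472,  0.00017536,
       -0.00116415]), 'joint_efforts': array([ 9.01205258e-04, -4.29523659e+01, -3.26122713e+01, -6.88701584e-05,
        5.34731982e-03,  2.41058314e-05]), 'position': array([0.24186985, 0.60268943, 0.23014764]), 'tcp_rot': array([-3.13959657e+00, -3.53496874e-04,  2.75978710e+00]), 'wrist_force': array([-1.16153919,  0.19412802,  0.22075885]), 'ft_torque': array([ 0.0054106 , -0.01127949, -0.01605885]), 'width': 0.08508889412998277}
top 438.32759807960804 438.32759807960804 326.82877575453756 243.30405260895054 dict_keys(['img', 'fx', 'fy', 'cx', 'cy', 'extrinsics'])
[[ 0.00396656 -0.99977676  0.02075346 -0.0663455 ]
 [ 0.99059388  0.00676709  0.13666734 -0.54057818]
 [-0.13677727  0.02001615  0.99039958 -1.19163017]
 [ 0.          0.          0.          1.        ]]
side 456.7207178398592 456.7207178398592 316.2585545496461 239.1017168569054 dict_keys(['img', 'fx', 'fy', 'cx', 'cy', 'extrinsics'])
[[-0.89210385 -0.45137725  0.02023129  0.46474071]
 [ 0.35248717 -0.66724761  0.65615046 -0.29666461]
 [-0.28267211  0.59248561  0.75435885 -0.85347052]
 [ 0.          0.          0.          1.        ]]
```

View pics/top0.png

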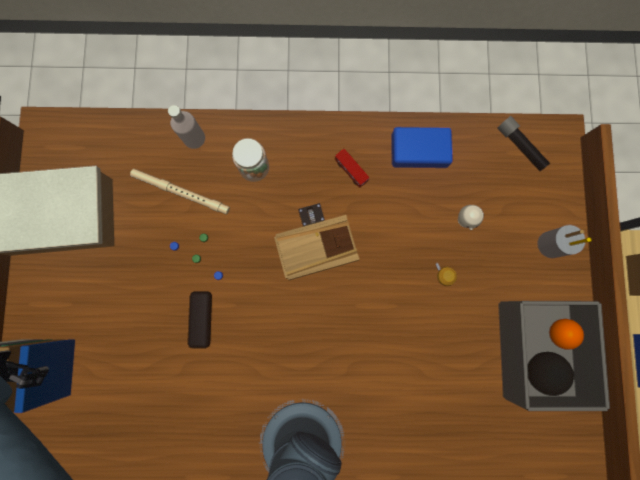

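View pics/side0.png

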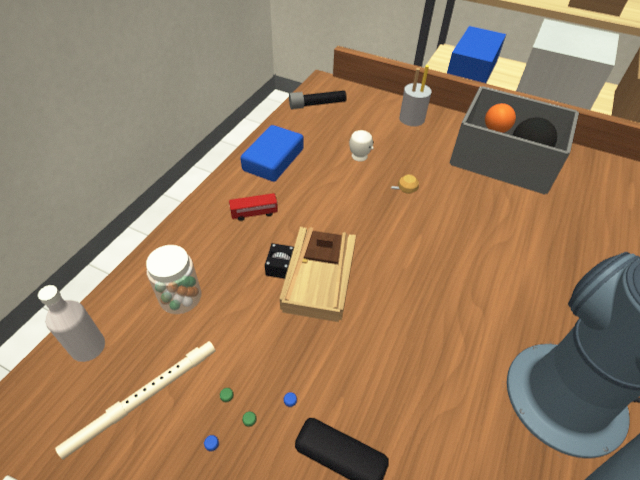

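The top view shows the case at (317,247), its lid at the right end (338,240) and the lock block at (311,214). There are four candidate discs: green at (204,238) and (196,259), blue at (174,246) and (219,275). The blue ones are look-alikes. Next I'll measure positions and check the choice in a close crop.

```bash
cat > h.py <<'E'
import numpy as np,cv2
from plant import status,capture
from scipy.spatial.transform import Rotation as R
def ray(c,u,v,fish=False):
    E=np.array(c["extrinsics"]);x=(u-c["cx"])/c["fx"];y=(v-c["cy"])/c["fy"]
    if fish:
        r=np.hypot(x,y)+1e-12;d=np.array([x/r*np.sin(r),-y/r*np.sin(r),-np.cos(r)])
    else: d=np.array([x,-y,-1.])
    return -E[:3,:3].T@E[:3,3],E[:3,:3].T@d
def onz(c,u,v,z,fish=False):
    o,d=ray(c,u,v,fish);return o+d*(z-o[2])/d[2]
def proj(c,p,fish=False):
    q=np.array(c["extrinsics"])@np.r_[p,1.];x,y,z=q[0],-q[1],-q[2]
    if fish:
        r=np.hypot(x,y)+1e-12;s=np.arctan2(r,z)/r
    else: s=1/z
    return np.array([c["cx"]+c["fx"]*x*s,c["cy"]+c["fy"]*y*s])
def blobs(c,lo,hi,amin=15):
    m=cv2.inRange(cv2.cvtColor(np.ascontiguousarray(c["img"]),cv2.COLOR_RGB2HSV),lo,hi)
    n,_,s,ce=cv2.connectedComponentsWithStats(m)
    return [(ce[i].round(1),s[i,4]) for i in range(1,n) if s[i,4]>amin]
E
python3 - <<'E'
from h import *
for n in("top","side"):
    c=dict(np.load(f"pics/{n}0.npz"))
    for k,lo,hi in(("green",(40,80,30),(85,255,255)),("blue",(105,120,60),(130,255,255))):
        for ce,a in blobs(c,lo,hi,8): 
            if a<1500: print(n,k,ce,a,onz(c,*ce,.009).round(4))
c=dict(np.load("pics/top0.npz"))
# known outer corners: rail tops of case
a=cv2.resize(c["img"][195:290,150:370],None,fx=3.6,fy=3.6,interpolation=cv2.INTER_CUBIC)
cv2.imwrite("pics/crop1.png",a[:,:,::-1])
E
```

```text
top green [203.3 237.2] 50 [0.5601 0.2894 0.009 ]
top green [195.8 258.1] 48 [0.4999 0.308  0.009 ]
top blue [173.7 245.5] 48 [0.5356 0.3722 0.009 ]
top blue [218. 275.] 45 [0.4523 0.2435 0.009 ]
top blue [637.5 354.1] 171 [ 0.2361 -0.9399  0.009 ]
top blue [ 24.  354.8] 172 [0.2314 0.7633 0.009 ]
top blue [ 19.5 371. ] 30 [0.1883 0.7712 0.009 ]
top blue [ 19.5 399.8] 226 [0.1129 0.7638 0.009 ]
side green [226.  394.4] 141 [0.5613 0.2865 0.009 ]
side green [248.8 418.4] 152 [0.501  0.3043 0.009 ]
side blue [289.6 399. ] 134 [0.4538 0.2407 0.009 ]
side blue [210.8 442.6] 165 [0.5366 0.3685 0.009 ]
```

View pics/crop1.png

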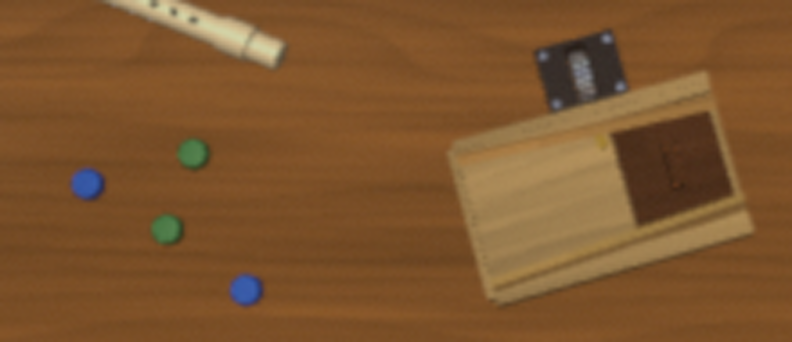

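The crop shows two green flat marbles at (193,154) and (167,229) and two blue look-alikes. The lid is at the right end, with the brass bolt at (603,143). I'll fit the case pose from its corners.

```bash
python3 - <<'E'
from h import *
c=dict(np.load("pics/top0.npz"))
cr=np.array([(450,152),(708,73),(753,232),(493,302)])/3.6+[150,195]
W=np.array([onz(c,*p,.042)[:2] for p in cr]);print(W.round(4))
C=np.array([(.064,.128),(.064,-.084),(-.064,-.084),(-.064,.128)])
M=C-C.mean(0);V=W-W.mean(0)
th=np.arctan2((M[:,0]*V[:,1]-M[:,1]*V[:,0]).sum(),(M*V).sum())
r=np.array([[np.cos(th),-np.sin(th)],[np.sin(th),np.cos(th)]])
t=W.mean(0)-r@C.mean(0);print("th",th,np.degrees(th),t,(C@r.T+t-W).round(4))
for p in [(.09,.01),(0,-.038),(-.018,-.022),(.018,-.022)]: print(p,(r@p+t).round(4))
# side check of points
s=dict(np.load("pics/side0.npz"));print(np.linalg.norm(W[0]-W[1]),np.linalg.norm(W[1]-W[2]))
for p,z in(((.09,.01),.044),((0,-.038),.065),((.064,.128),.042),((-.064,.128),.042)): print(proj(s,np.r_[r@p+t,z]).round(1))
E
```

```text
[[ 0.5565  0.0815]
 [ 0.6206 -0.119 ]
 [ 0.4956 -0.1536]
 [ 0.4405  0.0463]]
th 0.2872531010264699 16.45839034086178 [ 0.53452687 -0.05729462] [[ 0.0031  0.0021]
 [-0.0009 -0.0007]
 [ 0.0014 -0.0024]
 [-0.0036  0.001 ]]
(0.09, 0.01) [ 0.618  -0.0222]
(0, -0.038) [ 0.5453 -0.0937]
(-0.018, -0.022) [ 0.5235 -0.0835]
(0.018, -0.022) [ 0.558  -0.0733]
0.2105660378888083 0.12970417880047383
[282. 255.]
[326.1 238.8]
[281.2 301.7]
[343.4 312.1]
```

```bash
cat >> h.py <<'E'
def go(x,y,z,yaw):
    "shift (mm) and turn (deg) in tool axes to target with tool down"
    o=status.get_obs();A=R.from_euler('xyz',o["tcp_rot"]);B=R.from_euler('xyz',[np.pi,0,yaw])
    d=A.inv().apply(np.array([x,y,z])-o["position"]);w=(A.inv()*B).as_rotvec(degrees=True)
    print("go",(d*1e3).round(1),w.round(2),"rows",round(max(np.linalg.norm(d)/.05,np.linalg.norm(w)/8.59),1),"at",o["position"].round(4),o["tcp_rot"].round(3),"t",round(o["t"],2),"w",round(o["width"],4),"F",o["wrist_force"].round(1))
E
python3 -c "
from h import *
go(.59,-.03,.22,3.43)"
```

```text
go [-558.8 -457.5   10.9] [ -0.09  -0.05 -38.4 ] rows 14.4 at [0.2419 0.6028 0.2303] [-3.14 -0.    2.76] t 0.1 w 0.0857 F [ 0.4  1.1 -0.5]
```

Emit:
carry_out([
  [-0.039, -0.032, 0, 0, 0, -2.7, 0.08],
  [-0.078, -0.063, 0.001, 0, 0, -5.4, 0.06],
  [-0.117, -0.095, 0.002, 0, 0, -8, 0.04],
  [-0.155, -0.127, 0.003, 0, 0, -10.7, 0.02],
  [-0.194, -0.159, 0.004, 0, 0, -13.4, 0.0],
])

```text
t: 0.6
position: [0.3624, 0.382, 0.2261]
tcp_rot: [-3.14, -0.001, 2.996]
wrist_force: [1.5, 0.4, -0.3]
width: 0.0216
```

```bash
python3 -c "
from h import *
go(.59,-.03,.22,3.43)"
```

```text
go [-284.9 -374.7    6.5] [ -0.1   -0.08 -24.86] rows 9.4 at [0.3624 0.382  0.2261] [-3.140e+00 -1.000e-03  2.996e+00] t 0.6 w 0.0216 F [ 1.5  0.4 -0.3]
```

Emit:
carry_out([
  [-0.03, -0.04, 0.001, 0, 0, -2.7, 0.0],
  [-0.06, -0.079, 0.002, 0, 0, -5.3, 0.0],
  [-0.09, -0.119, 0.003, 0, 0, -8, 0.0],
  [-0.12, -0.158, 0.003, 0, 0, -10.7, 0.0],
  [-0.15, -0.198, 0.004, 0, 0, -13.4, 0.0],
])

```text
t: 1.1
position: [0.4824, 0.1626, 0.2222]
tcp_rot: [-3.14, -0.001, -3.051]
wrist_force: [0.7, 0.6, 0.1]
width: -0.0001
```

```bash
python3 -c "
from h import *
go(.59,-.03,.22,3.43)"
```

```text
go [ -89.8 -201.5    2.4] [ -0.08  -0.09 -11.35] rows 4.4 at [0.4824 0.1626 0.2222] [-3.140e+00 -1.000e-03 -3.051e+00] t 1.1 w -0.0001 F [0.7 0.6 0.1]
```

Emit:
carry_out([
  [-0.018, -0.04, 0, 0, 0, -2.3, 0.0],
  [-0.036, -0.08, 0.001, 0, 0, -4.6, 0.0],
  [-0.054, -0.12, 0.002, 0, 0, -6.8, 0.0],
  [-0.072, -0.16, 0.002, 0, 0, -9.1, 0.0],
  [-0.09, -0.201, 0.002, 0, 0, -11.4, 0.0],
])

```text
t: 1.6
position: [0.5905, -0.0311, 0.2199]
tcp_rot: [-3.141, -0.002, -2.851]
wrist_force: [0.7, -0.1, 0.3]
width: 0.0002
```

```bash
python3 -c "
from h import *
go(.618,-.022,.1,3.43)
c=capture('wrist');cv2.imwrite('pics/w1.png',c['img'][:,:,::-1]);np.savez('pics/w1.npz',**c)
print(c['fx'],c['cx'],c['cy'],c['extrinsics'])
for p in ((.618,-.022,.044),(.5453,-.0937,.065)): print(proj(c,p,True))
t=np.array([.5345,-.0573])
"
```

```text
go [-29.3   0.9 119.8] [-0.04 -0.14  0.13] rows 2.5 at [ 0.5905 -0.0311  0.2199] [-3.141e+00 -2.000e-03 -2.851e+00] t 1.6 w 0.0002 F [ 0.7 -0.1  0.3]
371.64829954431775 314.37601001881967 239.87304446290082 [[-0.2858773   0.95826516 -0.00143454  0.19828469]
 [-0.91258257 -0.272705   -0.304672    0.56513749]
 [-0.29234777 -0.08578967  0.95245625 -0.19926516]
 [ 0.          0.          0.          1.        ]]
[314.89291166 246.77648683]
[255.01926395 148.30718466]
```

View pics/w1.png

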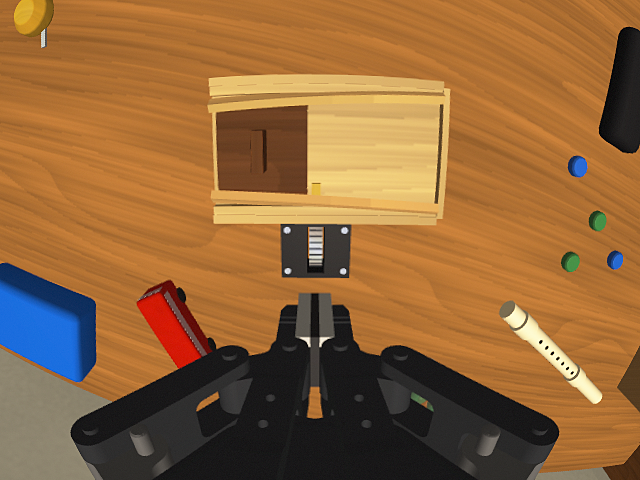

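The wrist view confirms the calibration: the wheel is at (316,246) against a predicted (315,247), and the handle bar is at about (257,150). The fingers are shut. I'll move to the wheel, 10 mm on the lid side, and press.

Emit:
carry_out([
  [-0.019, 0.001, 0.045, 0, 0, 0, 0],
  [-0.019, 0.001, 0.09, 0, 0, 0, 0],
  [-0.019, 0.001, 0.135, 0, 0, 0, 0],
  [-0.019, 0.001, 0.166, 0, 0, 0, 0],
  [-0.019, 0.001, 0.17, 0, 0, 0, 0],
])

```text
t: 2.15
position: [0.6069, -0.0304, 0.0446]
tcp_rot: [3.142, -0.01, -2.854]
wrist_force: [-0.0, 0.4, -0.1]
width: -0.0001
```

Emit:
carry_out([
  [0, 0, 0.002, 0, 0, 0, 0],
  [0, 0, 0.004, 0, 0, 0, 0],
  [0, 0, 0.005, 0, 0, 0, 0],
])

```text
t: 2.45
position: [0.6077, -0.0304, 0.0417]
tcp_rot: [-3.141, -0.009, -2.854]
wrist_force: [-4.2, 1.2, 5.7]
width: -0.0001
```

Emit:
carry_out([
  [-0.005, 0, 0.001, 0, 0, 0, 0],
  [-0.01, 0, 0.001, 0, 0, 0, 0],
  [-0.015, 0, 0.001, 0, 0, 0, 0],
  [-0.02, 0, 0.001, 0, 0, 0, 0],
  [-0.024, 0, 0.001, 0, 0, 0, 0],
])

```text
t: 2.95
position: [0.633, -0.0231, 0.0437]
tcp_rot: [-3.14, -0.004, -2.854]
wrist_force: [-1.2, 1.8, 4.8]
width: -0.0001
```

```bash
python3 -c "
from h import *
go(.618,-.022,.044,3.43)
c=capture('wrist');np.savez('pics/w2.npz',**c)
a=cv2.resize(c['img'][120:320,200:440],None,fx=3,fy=3);cv2.imwrite('pics/w2.png',a[:,:,::-1])
Rm=R.from_euler('z',.2873).as_matrix()
print([(proj(c,Rm@[x,.01,.037]+[.5345,-.0573,0],True)-[200,120])*3 for x in(.047,.029)])
"
```

```text
go [14.1  5.3 -0.3] [-0.11 -0.22 -0.05] rows 0.3 at [ 0.633  -0.0231  0.0437] [-3.14  -0.004 -2.854] t 2.95 w -0.0001 F [-1.2  1.8  4.8]
[array([376.47041257, 179.77747287]), array([377.03373644,  46.46672559])]
```

View pics/w2.png

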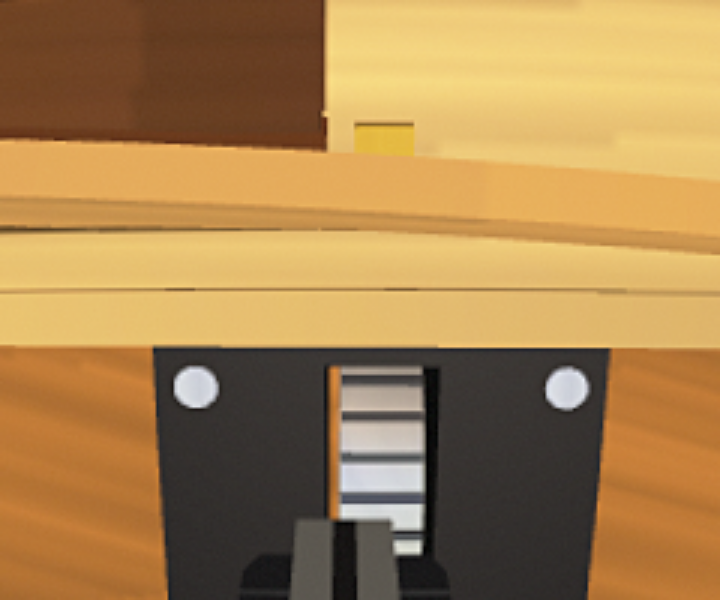

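The bolt has partly withdrawn: its tip is at crop row 123, between 46 (fully out) and 180 (fully in). The fingertips sit about 5 mm off the wheel's middle, so I'll correct that and repeat the stroke.

Emit:
carry_out([
  [0, 0.002, -0.008, 0, 0, 0, 0],
  [0.026, 0.005, -0.008, 0, 0, 0, 0],
  [0.026, 0.005, -0.006, 0, 0, 0, 0],
  [0.026, 0.005, 0.0, 0, 0, 0, 0],
  [0.026, 0.005, 0.002, 0, 0, 0, 0],
])

```text
t: 3.5
position: [0.6075, -0.0259, 0.0419]
tcp_rot: [-3.139, -0.003, -2.854]
wrist_force: [-4.5, 0.6, 13.8]
width: 0.0002
```

Emit:
carry_out([
  [-0.004, 0, 0.002, 0, 0, 0, 0],
  [-0.009, 0, 0.002, 0, 0, 0, 0],
  [-0.014, 0, 0.002, 0, 0, 0, 0],
  [-0.019, 0, 0.002, 0, 0, 0, 0],
  [-0.024, 0, 0.002, 0, 0, 0, 0],
])

```text
t: 4.0
position: [0.6339, -0.0184, 0.0432]
tcp_rot: [-3.138, 0.003, -2.854]
wrist_force: [-1.0, 4.0, 8.6]
width: 0.0002
```

```bash
cat >> h.py <<'E'
def bolt(c):
    Rm=R.from_euler('z',.2873).as_matrix();t=np.array([.5345,-.0573,0])
    xs=np.arange(.024,.050,.001);out=[]
    for x in xs:
        u,v=proj(c,Rm@[x,.010,.037]+t,True).round().astype(int);out.append(tuple(c['img'][v,u]))
    h=cv2.cvtColor(np.array([out],np.uint8),cv2.COLOR_RGB2HSV)[0];print("bolt S",[(int(x*1e3+.5),int(s[1])) for x,s in zip(xs,h)])
E
python3 -c "
from h import *
go(.618,-.022,.044,3.43);bolt(dict(np.load('pics/w1.npz')));bolt(dict(np.load('pics/w2.npz')));bolt(capture('wrist'))"
```

```text
go [16.3  1.1 -0.8] [-0.22  0.16 -0.05] rows 0.3 at [ 0.6339 -0.0184  0.0432] [-3.138e+00  3.000e-03 -2.854e+00] t 4.0 w 0.0002 F [-1.   4.   8.6]
bolt S [(24, 124), (25, 125), (26, 123), (27, 122), (28, 119), (29, 122), (30, 124), (31, 119), (32, 126), (33, 206), (34, 179), (35, 181), (36, 180), (37, 178), (38, 181), (39, 181), (40, 182), (41, 180), (42, 181), (43, 176), (44, 157), (45, 150), (46, 153), (47, 154), (48, 154), (49, 155)]
bolt S [(24, 122), (25, 127), (26, 125), (27, 123), (28, 120), (29, 122), (30, 122), (31, 124), (32, 123), (33, 119), (34, 120), (35, 123), (36, 124), (37, 128), (38, 127), (39, 136), (40, 179), (41, 182), (42, 176), (43, 177), (44, 152), (45, 152), (46, 154), (47, 151), (48, 150), (49, 155)]
bolt S [(24, 123), (25, 123), (26, 125), (27, 122), (28, 122), (29, 122), (30, 120), (31, 124), (32, 123), (33, 120), (34, 121), (35, 123), (36, 124), (37, 126), (38, 129), (39, 127), (40, 128), (41, 129), (42, 129), (43, 135), (44, 154), (45, 154), (46, 153), (47, 153), (48, 154), (49, 153)]
```

Emit:
carry_out([
  [0, 0.001, -0.008, 0, 0, 0, 0],
  [0.028, 0.001, -0.008, 0, 0, 0, 0],
  [0.028, 0.001, -0.006, 0, 0, 0, 0],
  [0.028, 0.001, -0.001, 0, 0, 0, 0],
  [0.028, 0.001, 0.001, 0, 0, 0, 0],
])

```text
t: 4.55
position: [0.6078, -0.0255, 0.042]
tcp_rot: [-3.137, 0.003, -2.854]
wrist_force: [-6.5, -1.3, 12.9]
width: 0.0
```

Emit:
carry_out([
  [-0.004, 0, 0.002, 0, 0, 0, 0],
  [-0.009, 0, 0.002, 0, 0, 0, 0],
  [-0.014, 0, 0.002, 0, 0, 0, 0],
  [-0.019, 0, 0.002, 0, 0, 0, 0],
  [-0.024, 0, 0.002, 0, 0, 0, 0],
])

```text
t: 5.05
position: [0.6308, -0.0192, 0.0434]
tcp_rot: [-3.137, -0.002, -2.852]
wrist_force: [-10.8, -2.0, 21.1]
width: 0.0001
```

Emit:
carry_out([
  [0, 0, -0.008, 0, 0, 0, 0],
  [0.028, 0, -0.008, 0, 0, 0, 0],
  [0.028, 0, -0.006, 0, 0, 0, 0],
  [0.028, 0, -0.001, 0, 0, 0, 0],
  [0.028, 0, 0.001, 0, 0, 0, 0],
])

```text
t: 5.55
position: [0.6044, -0.027, 0.0417]
tcp_rot: [-3.137, -0.003, -2.852]
wrist_force: [0.3, 0.6, -0.4]
width: -0.0
```

Emit:
carry_out([
  [-0.004, 0, 0.002, 0, 0, 0, 0],
  [-0.009, 0, 0.002, 0, 0, 0, 0],
  [-0.014, 0, 0.002, 0, 0, 0, 0],
  [-0.019, 0, 0.002, 0, 0, 0, 0],
  [-0.024, 0, 0.002, 0, 0, 0, 0],
])

```text
t: 6.05
position: [0.6082, -0.0257, 0.04]
tcp_rot: [3.138, -0.063, -2.845]
wrist_force: [-93.7, -29.3, 77.9]
width: 0.0003
```

The wheel is at its stop and the fingertip has jammed against its flank, so I'll back off gently.

Emit:
carry_out([
  [0.006, 0, -0.001, 0, 0, 0, 0],
  [0.01, 0, -0.005, 0, 0, 0, 0],
  [0.01, 0, -0.02, 0, 3.5, 0, 0],
  [0.01, 0, -0.05, 0, 3.5, 0, 0],
  [0.01, 0, -0.07, 0, 3.5, 0, 0],
])

```text
t: 6.55
position: [0.6049, -0.0273, 0.112]
tcp_rot: [3.139, -0.122, -2.844]
wrist_force: [-0.2, 0.3, 1.0]
width: 0.0
```

```bash
python3 -c "
from h import *
Rm=R.from_euler('z',.2873).as_matrix();p=Rm@[0,-.038,0]+[.5345,-.0573,0]
go(p[0],p[1],.12,3.43)
c=capture('wrist');bolt(c);np.savez('pics/w3.npz',**c);cv2.imwrite('pics/w3.png',c['img'][:,:,::-1])
print([proj(c,Rm@[x,y,.065]+[.5345,-.0573,0],True) for x,y in((-.018,-.043),(.018,-.043),(.018,-.033),(-.018,-.033))])"
```

```text
go [ 76.9 -46.1   1.2] [ 0.13 -6.97  0.51] rows 1.8 at [ 0.6049 -0.0273  0.112 ] [ 3.139 -0.122 -2.844] t 6.55 w 0.0 F [-0.2  0.3  1. ]
bolt S [(24, 122), (25, 122), (26, 124), (27, 122), (28, 122), (29, 123), (30, 121), (31, 124), (32, 125), (33, 122), (34, 123), (35, 124), (36, 124), (37, 127), (38, 126), (39, 126), (40, 126), (41, 125), (42, 127), (43, 127), (44, 156), (45, 155), (46, 155), (47, 157), (48, 154), (49, 155)]
[array([218.54302294, 111.15522448]), array([218.24765242, 176.87765651]), array([236.1357024 , 176.55843422]), array([236.49985715, 110.35108522])]
```

View pics/w3.png

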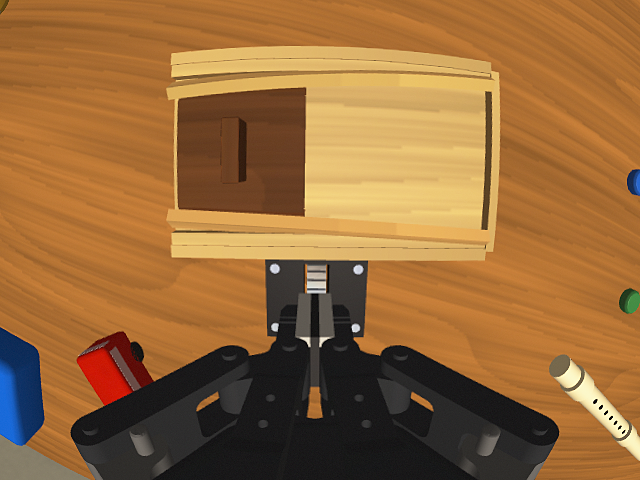

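The bolt is fully withdrawn and out of sight. The handle bar's top is at (221–240, 117–183), about 3 mm towards the case's +x from my estimate. I'll go there with the jaws open.

Emit:
carry_out([
  [0.02, -0.012, -0.01, 0, -2, 0, 0.02],
  [0.045, -0.03, -0.01, 0, -4, 0, 0.04],
  [0.073, -0.044, -0.01, 0, -7, 0.5, 0.05],
  [0.073, -0.044, -0.01, 0, -7, 0.5, 0.05],
  [0.073, -0.044, -0.01, 0, -7, 0.5, 0.05],
])

```text
t: 7.1
position: [0.552, -0.0908, 0.1338]
tcp_rot: [-3.141, 0.006, -2.854]
wrist_force: [0.7, 0.2, 0.7]
width: 0.0497
```

```bash
python3 -c "
from h import *
c=capture('wrist');np.savez('pics/w4.npz',**c);cv2.imwrite('pics/w4.png',c['img'][:,:,::-1])
Rm=R.from_euler('z',.2873).as_matrix();t=np.array([.5345,-.0573,0])
print([proj(c,Rm@[x,y,.065]+t,True).round() for x,y in((-.018,-.043),(.018,-.043),(.018,-.033),(-.018,-.033))])
p=Rm@[.0035,-.0365,0]+t;go(p[0],p[1],.044,3.43)
# handle from lid tail etc: case corners in this view
print([proj(c,Rm@[x,y,.042]+t,True).round() for x,y in((.064,.128),(.064,-.084),(-.064,-.084),(-.064,.128))])"
```

```text
[array([303., 217.]), array([304., 274.]), array([320., 274.]), array([321., 217.])]
go [ 4.9  0.5 89.9] [-0.04  0.36  0.01] rows 1.8 at [ 0.5525 -0.0905  0.1339] [-3.141  0.006 -2.853] t 7.15 w 0.0498 F [0.5 0.1 0.2]
[array([519., 311.]), array([250., 318.]), array([239., 138.]), array([545., 150.])]
```

View pics/w4.png

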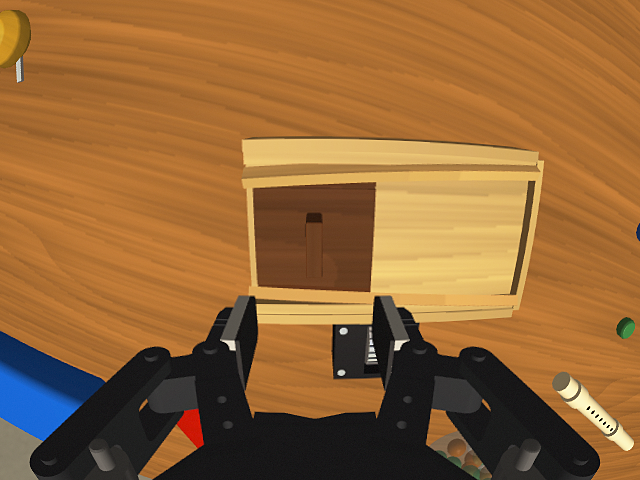

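The bar's top is at (306–322, 222–278), within 3 mm of the estimate. Next I descend and grip.

Emit:
carry_out([
  [0.005, 0.001, 0.03, 0, 0, 0, 0.05],
  [0.005, 0.001, 0.06, 0, 0, 0, 0.05],
  [0.005, 0.001, 0.08, 0, 0, 0, 0.05],
  [0.005, 0.001, 0.09, 0, 0, 0, 0.05],
  [0.005, 0.001, 0.09, 0, 0, 0, 0.05],
])

```text
t: 7.65
position: [0.5477, -0.09, 0.0424]
tcp_rot: [3.141, 0.004, -2.852]
wrist_force: [-0.5, -0.6, 0.2]
width: 0.0499
```

Emit:
carry_out([
  [0, 0, 0, 0, 0, 0, 0.03],
  [0, 0, 0, 0, 0, 0, 0.02],
  [0, 0, 0, 0, 0, 0, 0.005],
  [0, 0, 0, 0, 0, 0, 0.005],
  [0, 0, 0, 0, 0, 0, 0.005],
])

```text
t: 8.15
position: [0.5488, -0.0902, 0.0438]
tcp_rot: [-3.141, 0.006, -2.852]
wrist_force: [-0.4, 0.4, 6.6]
width: 0.0086
```

Emit:
carry_out([
  [0, 0.005, -0.001, 0, 0, 0, 0.005],
  [0, 0.015, -0.001, 0, 0, 0, 0.005],
  [0, 0.03, -0.001, 0, 0, 0, 0.005],
  [0, 0.045, -0.001, 0, 0, 0, 0.005],
  [0, 0.06, -0.001, 0, 0, 0, 0.005],
])

```text
t: 8.65
position: [0.5308, -0.0311, 0.0445]
tcp_rot: [3.141, 0.006, -2.851]
wrist_force: [0.2, -0.5, -0.1]
width: 0.0089
```

Emit:
carry_out([
  [0, 0.015, 0, 0, 0, 0, 0.005],
  [0, 0.03, 0, 0, 0, 0, 0.005],
  [0, 0.042, 0, 0, 0, 0, 0.005],
  [0, 0.052, 0, 0, 0, 0, 0.005],
  [0, 0.056, 0, 0, 0, 0, 0.005],
])

```text
t: 9.15
position: [0.5146, 0.0227, 0.0447]
tcp_rot: [-3.14, 0.005, -2.85]
wrist_force: [-0.9, -11.1, 1.2]
width: 0.0085
```

Emit:
carry_out([
  [0, -0.001, 0, 0, 0, 0, 0.03],
  [0, -0.001, 0, 0, 0, 0, 0.05],
  [0, -0.001, -0.03, 0, 0, 0, 0.05],
  [0, -0.001, -0.075, 0, 0, 0, 0.05],
  [0, -0.001, -0.12, 0, 0, 0, 0.05],
])

```text
t: 9.65
position: [0.5138, 0.0216, 0.1656]
tcp_rot: [-3.141, 0.004, -2.85]
wrist_force: [0.6, 0.2, -0.2]
width: 0.0502
```

```bash
python3 -c "
from h import *
go(.5,.27,.15,3.43)
c=capture('wrist');np.savez('pics/w5.npz',**c);cv2.imwrite('pics/w5.png',c['img'][:,:,::-1])
for ce,a in blobs(c,(40,80,30),(85,255,255),60): print(ce,a,onz(c,*ce,.008,True).round(4))"
```

```text
go [-58.1 241.9  15.6] [-0.06  0.23  0.16] rows 5.0 at [0.5138 0.0216 0.1656] [-3.141  0.004 -2.85 ] t 9.65 w 0.0502 F [ 0.6  0.2 -0.2]
[571.1 283.9] 364 [0.4993 0.3041 0.008 ]
[535.6 329.3] 360 [0.5595 0.2863 0.008 ]
```

View pics/w5.png

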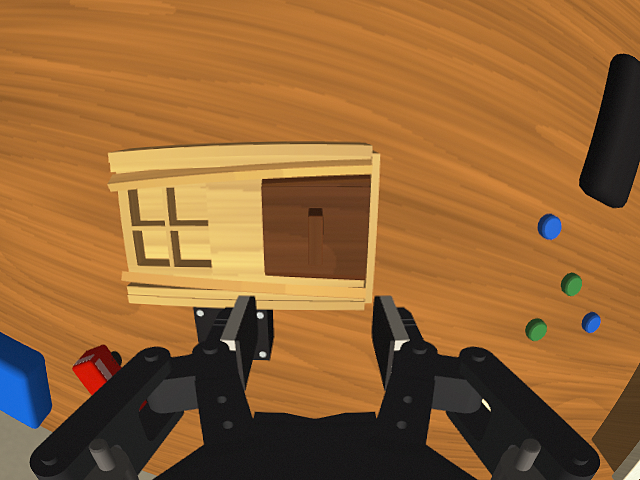

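The lid is against the open stop, clear of the pockets; the pockets' wall cross is near (171,227). The green marbles are at (571,284) and (536,329).

```bash
python3 -c "
from h import *
c=dict(np.load('pics/w5.npz'))
Rm=R.from_euler('z',.2873).as_matrix();t=np.array([.5345,-.0573,0])
print('pred cross',(Rm@[0,-.04,0]+t).round(4),proj(c,Rm@[0,-.04,.03]+t,True))
print(onz(c,171,227,.03,True).round(4))
a=cv2.resize(c['img'][160:300,100:260],None,fx=5,fy=4);cv2.imwrite('pics/w5c.png',a[:,:,::-1])
go(.5,.27,.15,3.43)"
```

```text
pred cross [ 0.5458 -0.0957  0.    ] [165.65949625 224.43209473]
[ 0.5467 -0.0906  0.03  ]
go [-53.  244.2  23.8] [-0.45  1.01  0.18] rows 5.0 at [0.519  0.0209 0.1747] [-3.134  0.018 -2.85 ] t 9.7 w 0.0501 F [4.3 0.6 5.6]
```

View pics/w5c.png

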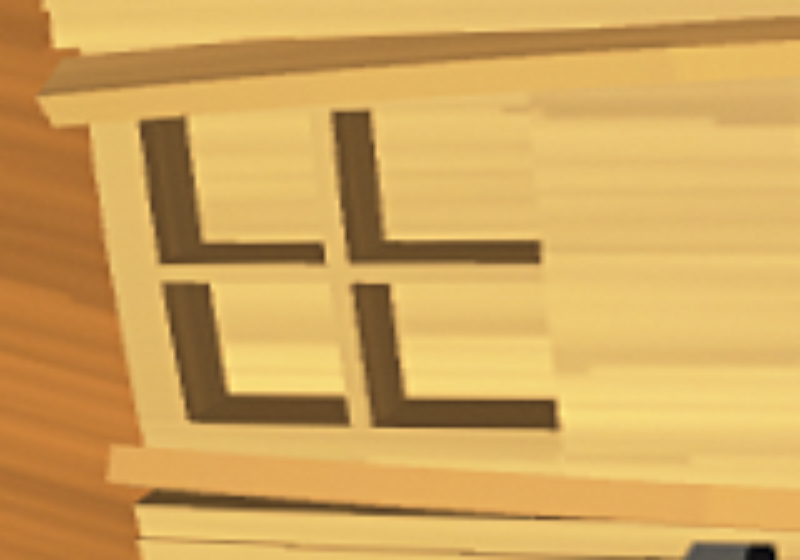

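Emit:
carry_out([
  [-0.01, 0.05, 0, 0, 0, 0, 0.05],
  [-0.02, 0.1, 0, 0, 0, 0, 0.05],
  [-0.03, 0.15, 0, 0, 0, 0, 0.05],
  [-0.042, 0.195, 0.005, 0, 0, 0, 0.05],
  [-0.05, 0.22, 0.01, 0, 0, 0, 0.05],
])

```text
t: 10.2
position: [0.5035, 0.249, 0.164]
tcp_rot: [-3.135, 0.019, -2.848]
wrist_force: [-0.1, -1.5, -0.0]
width: 0.05
```

```bash
python3 -c "
from h import *
c=dict(np.load('pics/w5.npz'))
f=lambda x,y:onz(c,100+x/5,160+y/4,.03,True)
Rm=R.from_euler('z',.2873).as_matrix()
print('cross',f(338,273),'t est',f(338,273)-Rm@[0,-.04,.03])
for n,P,q in((3,[(352,283),(545,283),(557,428),(372,428)],(.018,-.022)),(2,[(332,112),(530,110),(541,263),(350,263)],(-.018,-.022)),(1,[(163,283),(335,283),(348,423),(188,423)],(.018,-.058))):
  m=np.mean([f(*p) for p in P],0);print(n,m.round(4),(m-Rm@[*q,.03]).round(4))
k=capture('wrist')
for ce,a in blobs(k,(40,80,30),(85,255,255),60): print(ce,a,onz(k,*ce,.008,True).round(4))
go(.56,.2865,.06,3.43)"
```

```text
cross [ 0.54857709 -0.09340144  0.03      ] t est [ 5.37242529e-01 -5.50409465e-02 -2.77555756e-17]
3 [ 0.5605 -0.0702  0.03  ] [ 0.537  -0.0542 -0.    ]
2 [ 0.5262 -0.08    0.03  ] [ 0.5373 -0.0538 -0.    ]
1 [ 0.5707 -0.1054  0.03  ] [ 0.537  -0.0548 -0.    ]
[380.4 231.9] 651 [0.4993 0.3055 0.008 ]
[338.4 287.8] 591 [0.5593 0.2876 0.008 ]
[193.1 415.9] 77 [0.772  0.1812 0.008 ]
go [-63.1  18.  104. ] [-0.31  1.01  0.38] rows 2.5 at [0.503  0.2509 0.163 ] [-3.136  0.018 -2.846] t 10.25 w 0.0501 F [-2.8  0.1 -0.4]
```

Emit:
carry_out([
  [-0.03, 0.01, 0.03, 0, 1, 0.4, 0.05],
  [-0.063, 0.019, 0.06, 0, 1, 0.4, 0.05],
  [-0.063, 0.019, 0.1, 0, 1, 0.4, 0.05],
  [-0.063, 0.019, 0.1, 0, 1, 0.4, 0.05],
  [-0.063, 0.019, 0.1, 0, 1, 0.4, 0.05],
])

```text
t: 10.75
position: [0.5591, 0.287, 0.0634]
tcp_rot: [-3.136, -0.002, -2.854]
wrist_force: [-0.0, -0.3, -0.3]
width: 0.0501
```

```bash
python3 -c "
from h import *
k=capture('wrist')
for ce,a in blobs(k,(40,80,30),(85,255,255),100): print(ce,a,onz(k,*ce,.008,True).round(4))
go(.5595,.2875,.004,3.43)"
```

```text
[378.6 176.8] 1600 [0.4994 0.3058 0.008 ]
[315.3 267.6] 1442 [0.5595 0.2879 0.008 ]
go [ 0.8  0.7 61.3] [-0.3   0.1  -0.05] rows 1.2 at [0.5602 0.2873 0.0653] [-3.136e+00  2.000e-03 -2.854e+00] t 10.8 w 0.05 F [-0.2  0.5  0.1]
```

Emit:
carry_out([
  [0, 0.001, 0.03, 0, 0, 0, 0.05],
  [0, 0.001, 0.052, 0, 0, 0, 0.045],
  [0, 0.001, 0.06, 0, 0, 0, 0.04],
  [0, 0.001, 0.06, 0, 0, 0, 0.03],
  [0, 0.001, 0.06, 0, 0, 0, 0.015],
])

```text
t: 11.3
position: [0.5615, 0.2883, 0.0076]
tcp_rot: [-3.136, 0.005, -2.854]
wrist_force: [0.5, 0.5, -0.6]
width: 0.0207
```

Emit:
carry_out([
  [0, 0, 0, 0, 0, 0, 0.015],
  [0, 0, 0, 0, 0, 0, 0.015],
  [0, 0, -0.03, 0, 0, 0, 0.015],
  [0, 0, -0.06, 0, 0, 0, 0.015],
  [0, 0, -0.1, 0, 0, 0, 0.015],
])

```text
t: 11.8
position: [0.5599, 0.2883, 0.1077]
tcp_rot: [-3.136, 0.002, -2.854]
wrist_force: [0.4, 0.2, -0.2]
width: 0.0207
```

```bash
python3 -c "
from h import *
k=capture('wrist')
for ce,a in blobs(k,(40,80,30),(85,255,255),100): print(ce,a,onz(k,*ce,.008,True).round(4))
go(.5605,-.0702,.11,3.43)"
```

```text
[365.9 165. ] 1077 [0.4995 0.3056 0.008 ]
[314.4 310.7] 2413 [0.6112 0.3035 0.008 ]
go [ 106.5 -344.2    6.8] [-0.29  0.94 -0.04] rows 7.2 at [0.5648 0.2901 0.1168] [-3.137  0.016 -2.854] t 11.85 w 0.0203 F [4.6 2.6 5.3]
```

Emit:
carry_out([
  [0.014, -0.046, 0, 0, 0, 0, 0.015],
  [0.028, -0.092, 0, 0, 0, 0, 0.015],
  [0.042, -0.138, 0, 0, 0, 0, 0.015],
  [0.056, -0.184, 0, 0, 0, 0, 0.015],
  [0.07, -0.228, 0, 0, 1, 0, 0.015],
])

```text
t: 12.35
position: [0.5622, 0.0498, 0.1175]
tcp_rot: [-3.136, 0.0, -2.854]
wrist_force: [0.7, 0.5, 0.1]
width: 0.0204
```

```bash
python3 -c "
from h import *
go(.5605,-.0702,.11,3.43)"
```

```text
go [  35.7 -114.5    8.2] [-0.32  0.   -0.04] rows 2.4 at [0.5622 0.0498 0.1175] [-3.136  0.    -2.854] t 12.35 w 0.0204 F [0.7 0.5 0.1]
```

Emit:
carry_out([
  [0.015, -0.046, 0, 0, 0, 0, 0.015],
  [0.028, -0.09, 0, 0, 0, 0, 0.015],
  [0.036, -0.114, 0.03, 0, 0, 0, 0.015],
  [0.036, -0.114, 0.05, 0, 0, 0, 0.015],
  [0.036, -0.114, 0.05, 0, 0, 0, 0.015],
])

```text
t: 12.85
position: [0.558, -0.0703, 0.0657]
tcp_rot: [-3.139, -0.004, -2.856]
wrist_force: [-0.8, -0.0, -0.5]
width: 0.0204
```

```bash
python3 -c "
from h import *
k=capture('wrist');np.savez('pics/w6.npz',**k);a=cv2.resize(k['img'][120:420,150:450],None,fx=2,fy=2);cv2.imwrite('pics/w6.png',a[:,:,::-1])
Rm=R.from_euler('z',.2873).as_matrix()
print([((proj(k,Rm@[x,y,.03]+[.537,-.0545,0],True)-[150,120])*2).round() for x,y in((.002,-.038),(.034,-.038),(.034,-.006),(.002,-.006))])
go(.5605,-.0702,.034,3.43)"
```

```text
[array([261., 273.]), array([265., 383.]), array([383., 383.]), array([386., 273.])]
go [-1.2 -0.4 33.3] [-0.24 -0.11 -0.07] rows 0.7 at [ 0.5593 -0.07    0.0673] [-3.137e+00 -2.000e-03 -2.854e+00] t 12.9 w 0.0206 F [ 0.3 -0.5  1.1]
```

View pics/w6.png

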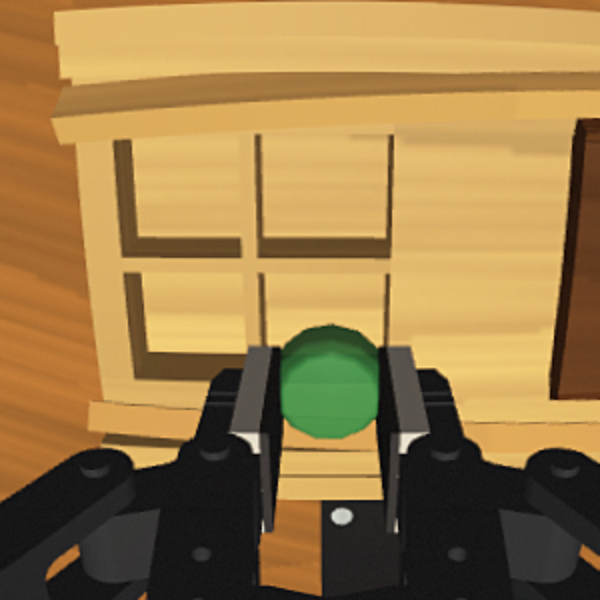

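The marble is held centrally at (330,382), and the pocket's mouth edges at (260–388, 272) match the prediction. Next I lower and release.

Emit:
carry_out([
  [-0.001, 0, 0.015, 0, 0, 0, 0.015],
  [-0.001, 0, 0.028, 0, 0, 0, 0.015],
  [-0.001, 0, 0.033, 0, 0, 0, 0.015],
  [-0.001, 0, 0.033, 0, 0, 0, 0.015],
  [-0.001, 0, 0.033, 0, 0, 0, 0.015],
])

```text
t: 13.4
position: [0.5604, -0.0697, 0.0345]
tcp_rot: [-3.137, -0.002, -2.854]
wrist_force: [0.7, -0.7, -0.8]
width: 0.0203
```

Emit:
carry_out([
  [0, 0, 0, 0, 0, 0, 0.03],
  [0, 0, 0, 0, 0, 0, 0.045],
  [0, 0, -0.01, 0, 0, 0, 0.045],
  [0, 0, -0.05, 0, 0, 0, 0.045],
  [0, 0, -0.09, 0, 0, 0, 0.045],
])

```text
t: 13.9
position: [0.5597, -0.0691, 0.1254]
tcp_rot: [-3.138, -0.003, -2.854]
wrist_force: [0.6, -0.4, 0.1]
width: 0.0448
```

```bash
python3 -c "
from h import *
k=capture('wrist');np.savez('pics/w7.npz',**k);cv2.imwrite('pics/w7.png',k['img'][:,:,::-1])
for ce,a in blobs(k,(40,80,30),(85,255,255),100): print(ce,a,onz(k,*ce,.02,True).round(4))
k=capture('top')
for ce,a in blobs(k,(40,80,30),(85,255,255),8): print('top',ce,a,onz(k,*ce,.009).round(4))
go(.4995,.3057,.12,3.43)"
```

```text
[313.2 239.3] 949 [ 0.5593 -0.0699  0.02  ]
top [195.8 258. ] 47 [0.5002 0.3081 0.009 ]
go [-44.  379.5   8. ] [-0.68  0.53 -0.04] rows 7.6 at [ 0.5648 -0.0706  0.1321] [-3.13   0.009 -2.854] t 14.0 w 0.0449 F [ 0.3 -0.3 -0.3]
```

The first marble lies in pocket 3. Now the second.

Emit:
carry_out([
  [-0.006, 0.049, 0, 0, 0, 0, 0.045],
  [-0.012, 0.098, 0, 0, 0, 0, 0.045],
  [-0.018, 0.147, 0, 0, 0, 0, 0.045],
  [-0.023, 0.196, 0, 0, 0, 0, 0.045],
  [-0.028, 0.243, 0, 0, 0, 0, 0.045],
])

```text
t: 14.5
position: [0.5222, 0.1722, 0.13]
tcp_rot: [-3.13, 0.01, -2.854]
wrist_force: [0.3, -0.2, 0.2]
width: 0.0452
```

```bash
python3 -c "
from h import *
k=capture('wrist')
for ce,a in blobs(k,(40,80,30),(85,255,255),100): print(ce,a,onz(k,*ce,.008,True).round(4))
go(.4997,.3058,.06,3.43)"
```

```text
[ 32.1 200.1] 394 [ 0.566  -0.0837  0.008 ]
[481.6 251.1] 694 [0.4994 0.305  0.008 ]
go [-16.5 129.   68.9] [-0.48  0.57  0.24] rows 2.9 at [0.5203 0.1779 0.1298] [-3.133  0.01  -2.849] t 14.55 w 0.0448 F [-2.7  4.5  1.2]
```

Emit:
carry_out([
  [-0.006, 0.048, 0, 0, 0, 0, 0.045],
  [-0.012, 0.096, 0.02, 0, 0.5, 0.2, 0.045],
  [-0.016, 0.129, 0.05, 0, 0.5, 0.2, 0.045],
  [-0.016, 0.129, 0.069, 0, 0.5, 0.2, 0.045],
  [-0.016, 0.129, 0.069, 0, 0.5, 0.2, 0.045],
])

```text
t: 15.05
position: [0.4963, 0.3057, 0.0567]
tcp_rot: [-3.133, -0.005, -2.85]
wrist_force: [-0.9, -0.6, 0.0]
width: 0.0451
```

```bash
python3 -c "
from h import *
k=capture('wrist')
for ce,a in blobs(k,(40,80,30),(85,255,255),100): print(ce,a,onz(k,*ce,.008,True).round(4))
go(.4995,.3058,.007,3.43)"
```

```text
[312.8 275.6] 1520 [0.499  0.3057 0.008 ]
go [-1.6  0.4 51.8] [-0.5  -0.11  0.08] rows 1.0 at [0.498  0.3054 0.0588] [-3.133e+00 -2.000e-03 -2.852e+00] t 15.1 w 0.0447 F [-0.1  0.2  0.1]
```

Emit:
carry_out([
  [-0.001, 0, 0.03, 0, 0, 0, 0.045],
  [-0.001, 0, 0.048, 0, 0, 0, 0.045],
  [-0.001, 0, 0.052, 0, 0, 0, 0.04],
  [-0.001, 0, 0.052, 0, 0, 0, 0.03],
  [-0.001, 0, 0.052, 0, 0, 0, 0.015],
])

```text
t: 15.6
position: [0.5006, 0.3053, 0.0088]
tcp_rot: [-3.133, 0.001, -2.852]
wrist_force: [0.6, 0.5, -0.1]
width: 0.0204
```

Emit:
carry_out([
  [0, 0, 0, 0, 0, 0, 0.015],
  [0, 0, 0, 0, 0, 0, 0.015],
  [0, 0, -0.03, 0, 0, 0, 0.015],
  [0, 0, -0.065, 0, 0, 0, 0.015],
  [0, 0, -0.105, 0, 0, 0, 0.015],
])

```text
t: 16.1
position: [0.4995, 0.3059, 0.1145]
tcp_rot: [-3.133, -0.001, -2.852]
wrist_force: [0.3, -0.2, 0.5]
width: 0.0202
```

```bash
python3 -c "
from h import *
k=capture('wrist')
for ce,a in blobs(k,(40,80,30),(85,255,255),100): print(ce,a,onz(k,*ce,.008,True).round(4))
Rm=R.from_euler('z',.2873).as_matrix();p=Rm@[-.018,-.022,0]+[.537,-.0545,0];print(p)
go(p[0],p[1],.11,3.43)"
```

```text
[314.3 310.3] 2334 [0.5538 0.3215 0.008 ]
[ 0.52597178 -0.08069882  0.        ]
go [  90.2 -378.6   14.8] [-0.45  0.73  0.06] rows 7.8 at [0.5042 0.3079 0.123 ] [-3.134  0.013 -2.852] t 16.15 w 0.0198 F [3.7 2.7 4.5]
```

Emit:
carry_out([
  [0.011, -0.047, 0, 0, 0, 0, 0.015],
  [0.022, -0.094, 0, 0, 0, 0, 0.015],
  [0.034, -0.141, 0, 0, 0, 0, 0.015],
  [0.045, -0.188, 0, 0, 0.7, 0, 0.015],
  [0.055, -0.233, 0, 0, 0.7, 0, 0.015],
])

```text
t: 16.65
position: [0.5182, 0.0671, 0.1248]
tcp_rot: [-3.133, 0.002, -2.852]
wrist_force: [0.5, -0.6, -0.5]
width: 0.0202
```

```bash
python3 -c "
from h import *
go(.526,-.0807,.066,3.43)"
```

```text
go [  34.9 -143.4   59.9] [-0.48  0.11  0.08] rows 3.2 at [0.5182 0.0671 0.1248] [-3.133e+00  2.000e-03 -2.852e+00] t 16.65 w 0.0202 F [ 0.5 -0.6 -0.5]
```

Emit:
carry_out([
  [0.012, -0.047, 0, 0, 0, 0, 0.015],
  [0.024, -0.094, 0, 0, 0, 0, 0.015],
  [0.035, -0.139, 0.02, 0, 0, 0, 0.015],
  [0.035, -0.143, 0.05, 0, 0, 0, 0.015],
  [0.035, -0.143, 0.055, 0, 0, 0, 0.015],
])

```text
t: 17.15
position: [0.5236, -0.0811, 0.0682]
tcp_rot: [-3.136, -0.002, -2.855]
wrist_force: [-0.4, 0.9, -1.0]
width: 0.0199
```

```bash
python3 -c "
from h import *
k=capture('wrist')
for ce,a in blobs(k,(40,80,30),(85,255,255),100): print(ce,a,onz(k,*ce,.02,True).round(4))
go(.526,-.0807,.034,3.43)"
```

```text
[314.5 314.4] 2706 [ 0.5497 -0.0731  0.02  ]
go [-1.9 -1.  34.6] [-0.3  -0.11  0.01] rows 0.7 at [ 0.5239 -0.0801  0.0686] [-3.136e+00 -2.000e-03 -2.853e+00] t 17.2 w 0.0198 F [-1.2  0.2  0.1]
```

Emit:
carry_out([
  [-0.001, -0.001, 0.015, 0, 0, 0, 0.015],
  [-0.001, -0.001, 0.028, 0, 0, 0, 0.015],
  [-0.001, -0.001, 0.034, 0, 0, 0, 0.015],
  [-0.001, -0.001, 0.034, 0, 0, 0, 0.015],
  [-0.001, -0.001, 0.034, 0, 0, 0, 0.015],
])

```text
t: 17.7
position: [0.5256, -0.0807, 0.0352]
tcp_rot: [-3.136, -0.001, -2.852]
wrist_force: [-0.1, -0.1, -0.0]
width: 0.0197
```

Emit:
carry_out([
  [0, 0, 0, 0, 0, 0, 0.03],
  [0, 0, 0, 0, 0, 0, 0.045],
  [0, 0, -0.01, 0, 0, 0, 0.045],
  [0, 0, -0.05, 0, 0, 0, 0.045],
  [0, 0, -0.1, 0, 0, 0, 0.045],
])

```text
t: 18.2
position: [0.5238, -0.0795, 0.1351]
tcp_rot: [-3.139, -0.005, -2.853]
wrist_force: [0.7, -0.3, -0.3]
width: 0.0451
```

```bash
python3 -c "
from h import *
k=capture('wrist');np.savez('pics/w8.npz',**k);cv2.imwrite('pics/w8.png',k['img'][:,:,::-1])
Rm=R.from_euler('z',.2873).as_matrix();t=np.array([.537,-.0545,0])
for ce,a in blobs(k,(40,80,30),(85,255,255),100): print(ce,a,(Rm.T@(onz(k,*ce,.022,True)-t)).round(4))
for n in('top','side'):
  c=capture(n)
  for ce,a in blobs(c,(40,80,30),(85,255,255),8): print(n,ce,a,onz(c,*ce,.009).round(4))
p=Rm@[.0,.082,0]+t;go(p[0],p[1],.12,3.43)
print([proj(k,Rm@[x,y,.065]+t,True).round() for x,y in((-.018,.077),(.018,.077),(.018,.087),(-.018,.087))])"
```

```text
[312.5 237.7] 880 [-0.0194 -0.0214  0.022 ]
[313.1 283.4] 765 [ 0.0166 -0.021   0.022 ]
top [332.  251.4] 18 [ 0.5216 -0.0789  0.009 ]
side [315.  254.7] 65 [ 0.5662 -0.0826  0.009 ]
side [330.6 256.9] 66 [ 0.5314 -0.0936  0.009 ]
go [-15.7 105.4  19.3] [-0.68  0.39  0.05] rows 2.2 at [ 0.5285 -0.0812  0.1405] [-3.13   0.007 -2.852] t 18.35 w 0.0449 F [-0.1  0.9 -0. ]
[array([464., 260.]), array([457., 309.]), array([470., 309.]), array([478., 260.])]
```

View pics/w8.png

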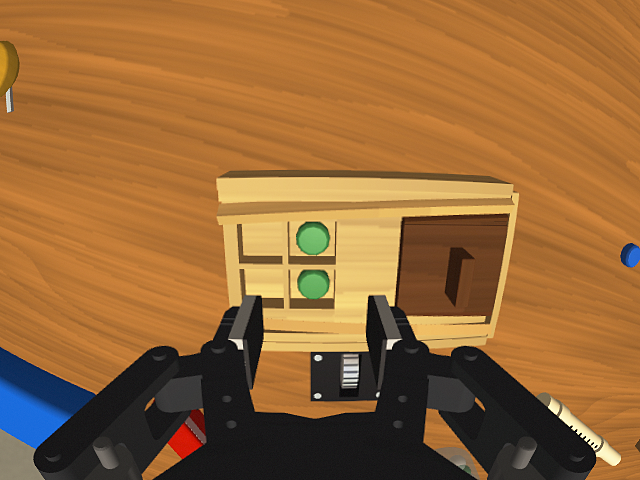

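Both green marbles lie in pockets 2 and 3, at (313,238) and (313,284), with no green left outside. The lid is still open with its bar at (465,280). I'll fetch the lid.

Emit:
carry_out([
  [-0.007, 0.047, 0, 0, 0, 0, 0.05],
  [-0.014, 0.09, 0, 0, 0, 0, 0.05],
  [-0.016, 0.104, 0.02, 0, 0, 0, 0.05],
  [-0.016, 0.104, 0.04, 0, 0, 0, 0.05],
  [-0.016, 0.104, 0.04, 0, 0, 0, 0.05],
])

```text
t: 18.85
position: [0.5116, 0.0237, 0.0961]
tcp_rot: [-3.133, 0.0, -2.851]
wrist_force: [-0.2, 0.3, 0.1]
width: 0.0497
```

```bash
python3 -c "
from h import *
go(.5143,.0230,.045,3.43)"
```

```text
go [-2.3 -1.  51.1] [-0.5   0.01  0.11] rows 1.0 at [0.5116 0.0237 0.0961] [-3.133  0.    -2.851] t 18.85 w 0.0497 F [-0.2  0.3  0.1]
```

Emit:
carry_out([
  [-0.002, -0.001, 0.025, 0, 0, 0, 0.05],
  [-0.002, -0.001, 0.045, 0, 0, 0, 0.05],
  [-0.002, -0.001, 0.051, 0, 0, 0, 0.05],
  [-0.002, -0.001, 0.051, 0, 0, 0, 0.05],
  [-0.002, -0.001, 0.051, 0, 0, 0, 0.03],
])

```text
t: 19.35
position: [0.5149, 0.0225, 0.0463]
tcp_rot: [-3.132, 0.002, -2.852]
wrist_force: [0.2, -0.3, -0.5]
width: 0.0365
```

Emit:
carry_out([
  [0, 0, 0, 0, 0, 0, 0.02],
  [0, 0, 0, 0, 0, 0, 0.005],
  [0, 0, 0, 0, 0, 0, 0.005],
  [0, 0, 0, 0, 0, 0, 0.005],
])

```text
t: 19.75
position: [0.5162, 0.0222, 0.0479]
tcp_rot: [-3.131, 0.004, -2.852]
wrist_force: [-0.7, -0.1, 6.1]
width: 0.0086
```

```bash
python3 -c "
from h import *
go(.5488,-.0902,.0448,3.43)"
```

```text
go [   0.9 -117.     4.3] [-0.61  0.24  0.09] rows 2.3 at [0.5162 0.0222 0.0479] [-3.131  0.004 -2.852] t 19.75 w 0.0086 F [-0.7 -0.1  6.1]
```

Emit:
carry_out([
  [0, -0.012, 0.0, 0, 0, 0, 0.005],
  [0, -0.03, 0.001, 0, 0, 0, 0.005],
  [0, -0.05, 0.001, 0, 0, 0, 0.005],
  [0, -0.07, 0.001, 0, 0, 0, 0.005],
  [0.001, -0.085, 0.001, 0, 0, 0, 0.005],
])

```text
t: 20.25
position: [0.54, -0.0608, 0.048]
tcp_rot: [-3.131, 0.005, -2.852]
wrist_force: [-0.6, 1.7, 1.1]
width: 0.0087
```

```bash
python3 -c "
from h import *
go(.5488,-.0902,.0448,3.43)"
```

```text
go [ -0.1 -30.7   3.5] [-0.62  0.27  0.05] rows 0.6 at [ 0.54   -0.0608  0.048 ] [-3.131  0.005 -2.852] t 20.25 w 0.0087 F [-0.6  1.7  1.1]
```

Emit:
carry_out([
  [0, -0.012, 0.001, 0, 0, 0, 0.005],
  [0, -0.022, 0.001, 0, 0, 0, 0.005],
  [0, -0.027, 0.001, 0, 0, 0, 0.005],
  [0, -0.03, 0.001, 0, 0, 0, 0.005],
  [0, -0.032, 0.001, 0, 0, 0, 0.005],
])

```text
t: 20.75
position: [0.5498, -0.0902, 0.0479]
tcp_rot: [-3.134, 0.007, -2.854]
wrist_force: [1.4, 9.2, 4.6]
width: 0.0082
```

Emit:
carry_out([
  [0, -0.002, 0, 0, 0, 0, 0.005],
  [0, -0.003, 0, 0, 0, 0, 0.005],
  [0, -0.003, 0, 0, 0, 0, 0.005],
])

```text
t: 21.05
position: [0.5508, -0.0929, 0.0479]
tcp_rot: [-3.135, 0.007, -2.855]
wrist_force: [1.3, 4.0, 1.9]
width: 0.0086
```

```bash
python3 -c "
from h import *
go(.5488,-.0902,.0448,3.43)"
```

```text
go [1.1 3.2 3.1] [-0.4   0.42 -0.08] rows 0.1 at [ 0.5508 -0.0929  0.0479] [-3.135  0.007 -2.855] t 21.05 w 0.0086 F [1.3 4.  1.9]
```

Emit:
carry_out([
  [0, -0.002, 0, 0, 0, 0, 0.005],
  [0, -0.004, 0, 0, 0, 0, 0.005],
  [0, -0.004, 0, 0, 0, 0, 0.005],
])

```text
t: 21.35
position: [0.5512, -0.0942, 0.0479]
tcp_rot: [-3.141, 0.007, -2.855]
wrist_force: [-1.8, 13.9, 6.4]
width: 0.0089
```

It's wedged at about 14 N. I'll release, lift and check.

Emit:
carry_out([
  [0, 0, 0, 0, 0, 0, 0.03],
  [0, 0, 0, 0, 0, 0, 0.05],
  [0, 0, -0.02, 0, 0, 0, 0.05],
  [-0.01, 0.01, -0.05, 0, 0, 0, 0.05],
  [-0.03, 0.02, -0.08, 0, 0, 0, 0.02],
])

```text
t: 21.85
position: [0.5728, -0.0674, 0.1282]
tcp_rot: [-3.14, 0.005, -2.857]
wrist_force: [0.4, -0.2, -1.1]
width: 0.0369
```

```bash
python3 -c "
from h import *
k=capture('wrist');np.savez('pics/w9.npz',**k);cv2.imwrite('pics/w9.png',k['img'][:,:,::-1])
Rm=R.from_euler('z',.2873).as_matrix();t=np.array([.537,-.0545,0])
print([proj(k,Rm@[x,y,z]+t,True).round() for x,y,z in((-.018,-.045,.065),(.018,-.045,.065),(.018,-.035,.065),(-.018,-.035,.065),(0,0,.04),(0,-.08,.04),(.09,.01,.044))])
p=Rm@[.09,.01,0]+t;print(p);go(p[0],p[1],.08,3.43)"
```

```text
[array([273., 180.]), array([275., 241.]), array([292., 241.]), array([291., 179.]), array([349., 201.]), array([224., 202.]), array([360., 327.])]
[ 0.62047748 -0.01940712  0.        ]
go [-52.3  33.7  55.7] [-0.41  0.92 -0.09] rows 1.7 at [ 0.5789 -0.0664  0.1351] [-3.135  0.016 -2.855] t 21.9 w 0.0293 F [3.5 1.1 3.9]
```

View pics/w9.png

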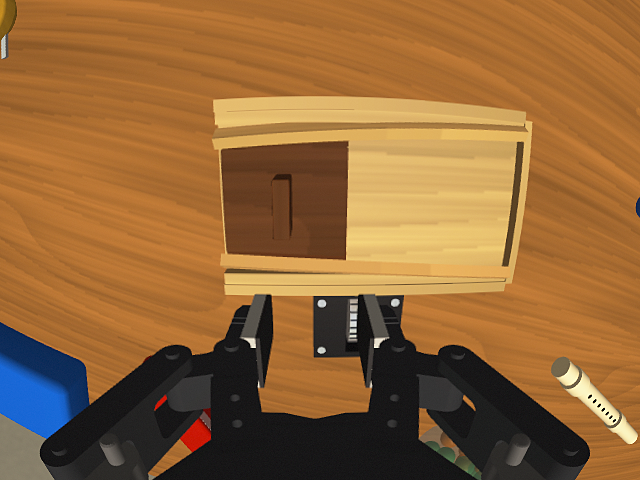

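The lid is home: its tail edge is at column 348 against a predicted 349, and the bar lies at 272–291 as predicted. Next I shut the fingers and go to the far side of the wheel top to roll it back.

```bash
python3 -c "
from h import *
go(.619+.0086,-.021+.0025,.056,3.43)"
```

```text
go [-59.   32.7  79.8] [-0.41  0.92 -0.09] rows 2.1 at [ 0.5789 -0.0664  0.1351] [-3.135  0.016 -2.855] t 21.9 w 0.0293 F [3.5 1.1 3.9]
```

Emit:
carry_out([
  [-0.03, 0.016, 0, 0, 0, 0, 0],
  [-0.059, 0.033, 0.01, 0, 1, 0, 0],
  [-0.059, 0.033, 0.05, 0, 1, 0, 0],
  [-0.059, 0.033, 0.075, 0, 1, 0, 0],
  [-0.059, 0.033, 0.075, 0, 1, 0, 0],
])

```text
t: 22.4
position: [0.6242, -0.0181, 0.0561]
tcp_rot: [-3.138, -0.009, -2.855]
wrist_force: [0.1, -0.0, -0.2]
width: 0.0001
```

```bash
python3 -c "
from h import *
go(.619+.0086,-.021+.0025,.044,3.43)"
```

```text
go [-3.3 -1.3 12.1] [-0.22 -0.53 -0.08] rows 0.3 at [ 0.6242 -0.0181  0.0561] [-3.138 -0.009 -2.855] t 22.4 w 0.0001 F [ 0.1 -0.  -0.2]
```

Emit:
carry_out([
  [-0.003, -0.001, 0.005, 0, -0.5, 0, 0],
  [-0.003, -0.001, 0.009, 0, -0.5, 0, 0],
  [-0.003, -0.001, 0.012, 0, -0.5, 0, 0],
  [-0.003, -0.001, 0.0135, 0, -0.5, 0, 0],
])

```text
t: 22.8
position: [0.6281, -0.0187, 0.0439]
tcp_rot: [-3.137, 0.001, -2.855]
wrist_force: [-3.4, 1.1, 8.8]
width: -0.0001
```

Emit:
carry_out([
  [0.004, 0, 0.001, 0, 0, 0, 0],
  [0.009, 0, 0.001, 0, 0, 0, 0],
  [0.014, 0, 0.001, 0, 0, 0, 0],
  [0.019, 0, 0.001, 0, 0, 0, 0],
  [0.023, 0, 0.001, 0, 0, 0, 0],
])

```text
t: 23.3
position: [0.6049, -0.0253, 0.0425]
tcp_rot: [-3.137, -0.0, -2.855]
wrist_force: [-0.2, 0.2, 0.2]
width: -0.0005
```

```bash
python3 -c "
from h import *
bolt(capture('wrist'));go(.619+.0086,-.021+.0025,.044,3.43)"
```

```text
bolt S [(24, 127), (25, 126), (26, 125), (27, 124), (28, 127), (29, 129), (30, 129), (31, 126), (32, 126), (33, 127), (34, 128), (35, 129), (36, 131), (37, 133), (38, 132), (39, 131), (40, 131), (41, 133), (42, 131), (43, 130), (44, 136), (45, 157), (46, 155), (47, 154), (48, 154), (49, 154)]
go [-24.3  -0.1  -2. ] [-0.22 -0.07 -0.1 ] rows 0.5 at [ 0.6042 -0.0253  0.0421] [-3.138e+00 -1.000e-03 -2.855e+00] t 23.35 w 0.0003 F [-0.2  0.1 -0.5]
```

Emit:
carry_out([
  [0, 0, -0.008, 0, 0, 0, 0],
  [-0.023, 0, -0.01, 0, 0, 0, 0],
  [-0.024, 0, -0.01, 0, 0, 0, 0],
  [-0.024, 0, -0.004, 0, 0, 0, 0],
  [-0.024, 0, -0.001, 0, 0, 0, 0],
])

```text
t: 23.85
position: [0.6273, -0.0185, 0.0437]
tcp_rot: [-3.138, -0.001, -2.855]
wrist_force: [-2.0, 4.1, 16.9]
width: 0.0001
```

Emit:
carry_out([
  [0.004, 0, 0.001, 0, 0, 0, 0],
  [0.009, 0, 0.001, 0, 0, 0, 0],
  [0.013, 0, 0.001, 0, 0, 0, 0],
  [0.017, 0, 0.001, 0, 0, 0, 0],
  [0.021, 0, 0.001, 0, 0, 0, 0],
])

```text
t: 24.35
position: [0.6066, -0.0244, 0.0427]
tcp_rot: [-3.138, -0.001, -2.855]
wrist_force: [1.0, -0.2, 0.2]
width: -0.0003
```

```bash
python3 -c "
from h import *
bolt(capture('wrist'));go(.619+.0086,-.021+.0025,.044,3.43)"
```

```text
bolt S [(24, 129), (25, 126), (26, 126), (27, 125), (28, 125), (29, 125), (30, 128), (31, 126), (32, 124), (33, 125), (34, 128), (35, 127), (36, 127), (37, 130), (38, 131), (39, 131), (40, 130), (41, 130), (42, 229), (43, 189), (44, 179), (45, 154), (46, 155), (47, 154), (48, 154), (49, 154)]
go [-22.8  -0.5  -2. ] [-0.17 -0.16 -0.1 ] rows 0.5 at [ 0.6056 -0.0245  0.042 ] [-3.139e+00 -3.000e-03 -2.855e+00] t 24.4 w 0.0 F [ 0.2 -0.1 -0.2]
```

Emit:
carry_out([
  [0, 0, -0.008, 0, 0, 0, 0],
  [-0.023, 0, -0.01, 0, 0, 0, 0],
  [-0.023, 0, -0.01, 0, 0, 0, 0],
  [-0.023, 0, -0.004, 0, 0, 0, 0],
  [-0.023, 0, -0.001, 0, 0, 0, 0],
])

```text
t: 24.9
position: [0.6278, -0.018, 0.0437]
tcp_rot: [-3.139, -0.002, -2.855]
wrist_force: [-2.6, 3.8, 15.7]
width: 0.0001
```

Emit:
carry_out([
  [0.004, 0, 0.001, 0, 0, 0, 0],
  [0.009, 0, 0.001, 0, 0, 0, 0],
  [0.013, 0, 0.001, 0, 0, 0, 0],
  [0.017, 0, 0.001, 0, 0, 0, 0],
  [0.021, 0, 0.001, 0, 0, 0, 0],
])

```text
t: 25.4
position: [0.6071, -0.024, 0.0428]
tcp_rot: [-3.139, -0.002, -2.855]
wrist_force: [-0.4, 0.3, 0.7]
width: 0.0001
```

```bash
python3 -c "
from h import *
bolt(capture('wrist'));go(.619+.0086,-.021+.0025,.044,3.43)"
```

```text
bolt S [(24, 129), (25, 128), (26, 125), (27, 126), (28, 124), (29, 127), (30, 128), (31, 126), (32, 122), (33, 124), (34, 128), (35, 128), (36, 131), (37, 149), (38, 209), (39, 181), (40, 179), (41, 181), (42, 179), (43, 182), (44, 175), (45, 153), (46, 154), (47, 154), (48, 153), (49, 155)]
go [-22.2  -0.6  -1.9] [-0.13 -0.22 -0.12] rows 0.4 at [ 0.6061 -0.0242  0.0422] [-3.139 -0.004 -2.855] t 25.45 w -0.0001 F [-0.4 -0.1  2.4]
```

Emit:
carry_out([
  [0, 0, -0.008, 0, 0, 0, 0],
  [-0.023, 0, -0.01, 0, 0, 0, 0],
  [-0.023, 0, -0.01, 0, 0, 0, 0],
  [-0.023, 0, -0.004, 0, 0, 0, 0],
  [-0.023, 0, -0.001, 0, 0, 0, 0],
])

```text
t: 25.95
position: [0.6282, -0.0177, 0.0437]
tcp_rot: [-3.139, -0.003, -2.856]
wrist_force: [-1.2, 4.7, 15.5]
width: -0.0
```

Emit:
carry_out([
  [0.004, 0, 0.001, 0, 0, 0, 0],
  [0.008, 0, 0.001, 0, 0, 0, 0],
  [0.012, 0, 0.001, 0, 0, 0, 0],
  [0.015, 0, 0.001, 0, 0, 0, 0],
])

```text
t: 26.35
position: [0.6142, -0.0217, 0.0439]
tcp_rot: [-3.139, -0.001, -2.856]
wrist_force: [0.4, 2.1, 7.1]
width: 0.0002
```

```bash
python3 -c "
from h import *
bolt(capture('wrist'));go(.619+.0086,-.021+.0025,.044,3.43)"
```

```text
bolt S [(24, 126), (25, 126), (26, 125), (27, 125), (28, 125), (29, 125), (30, 126), (31, 126), (32, 125), (33, 123), (34, 124), (35, 207), (36, 181), (37, 183), (38, 184), (39, 182), (40, 180), (41, 181), (42, 183), (43, 182), (44, 162), (45, 155), (46, 156), (47, 152), (48, 153), (49, 153)]
go [-14.3  -0.7  -0.3] [-0.11 -0.13 -0.15] rows 0.3 at [ 0.6137 -0.0218  0.0437] [-3.140e+00 -2.000e-03 -2.856e+00] t 26.4 w 0.0004 F [-0.6  1.5  9.1]
```

Still on the wheel and not yet at the stop, so I'll finish this stroke gently and do one more.

Emit:
carry_out([
  [0.003, 0, 0.001, 0, 0, 0, 0],
  [0.006, 0, 0.001, 0, 0, 0, 0],
])

```text
t: 26.6
position: [0.6074, -0.0236, 0.0428]
tcp_rot: [-3.14, -0.002, -2.856]
wrist_force: [0.4, 0.6, 0.8]
width: -0.0001
```

Emit:
carry_out([
  [0, 0, -0.009, 0, 0, 0, 0],
  [-0.019, 0, -0.01, 0, 0, 0, 0],
  [-0.019, 0, -0.01, 0, 0, 0, 0],
  [-0.019, 0, -0.004, 0, 0, 0, 0],
  [-0.019, 0, -0.001, 0, 0, 0, 0],
])

```text
t: 27.1
position: [0.6251, -0.0183, 0.0437]
tcp_rot: [-3.14, -0.003, -2.856]
wrist_force: [-2.0, 3.1, 16.7]
width: 0.0
```

Emit:
carry_out([
  [0.003, 0, 0.001, 0, 0, 0, 0],
  [0.006, 0, 0.001, 0, 0, 0, 0],
  [0.009, 0, 0.001, 0, 0, 0, 0],
])

```text
t: 27.4
position: [0.6178, -0.0208, 0.044]
tcp_rot: [-3.139, 0.001, -2.856]
wrist_force: [3.2, 1.0, 3.9]
width: -0.0001
```

```bash
python3 -c "
from h import *
bolt(capture('wrist'));go(.619+.0086,-.021+.0025,.044,3.43)"
```

```text
bolt S [(24, 122), (25, 125), (26, 123), (27, 125), (28, 125), (29, 124), (30, 125), (31, 126), (32, 144), (33, 179), (34, 182), (35, 180), (36, 181), (37, 182), (38, 179), (39, 179), (40, 181), (41, 182), (42, 179), (43, 185), (44, 158), (45, 153), (46, 155), (47, 153), (48, 153), (49, 156)]
go [-10.3  -0.5  -0.1] [-0.15  0.06 -0.19] rows 0.2 at [ 0.6175 -0.0209  0.0439] [-3.139e+00  1.000e-03 -2.856e+00] t 27.45 w -0.0004 F [1.9 2.  5. ]
```

Emit:
carry_out([
  [0.003, 0, 0.001, 0, 0, 0, 0],
  [0.006, 0, 0.001, 0, 0, 0, 0],
  [0.009, 0, 0.001, 0, 0, 0, 0],
])

```text
t: 27.75
position: [0.6087, -0.0237, 0.0431]
tcp_rot: [-3.139, 0.001, -2.856]
wrist_force: [2.2, 1.0, 2.4]
width: -0.0001
```

```bash
python3 -c "
from h import *
bolt(capture('wrist'));go(.619+.0086,-.021+.0025,.044,3.43)"
```

```text
bolt S [(24, 126), (25, 126), (26, 126), (27, 126), (28, 124), (29, 123), (30, 126), (31, 125), (32, 228), (33, 183), (34, 183), (35, 181), (36, 184), (37, 184), (38, 181), (39, 179), (40, 181), (41, 180), (42, 184), (43, 182), (44, 170), (45, 155), (46, 155), (47, 155), (48, 155), (49, 155)]
go [-20.4  -0.5  -1.4] [-0.14 -0.02 -0.19] rows 0.4 at [ 0.6079 -0.0238  0.0426] [-3.139 -0.    -2.856] t 27.8 w 0.0001 F [ 1.2 -0.1  5.7]
```

The bolt barely moved in that stroke (apparent 32), which suggests the stop. One confirming stroke, then lift clear.

Emit:
carry_out([
  [0, 0, -0.009, 0, 0, 0, 0],
  [-0.018, 0, -0.01, 0, 0, 0, 0],
  [-0.018, 0, -0.01, 0, 0, 0, 0],
  [-0.018, 0, -0.003, 0, 0, 0, 0],
  [-0.018, 0, -0.001, 0, 0, 0, 0],
])

```text
t: 28.3
position: [0.6249, -0.0186, 0.0438]
tcp_rot: [-3.14, -0.001, -2.857]
wrist_force: [-2.1, 2.2, 12.6]
width: -0.0003
```

Emit:
carry_out([
  [0.003, 0, 0.001, 0, 0, 0, 0],
  [0.006, 0, 0.001, 0, 0, 0, 0],
  [0.009, 0, 0.001, 0, 0, 0, 0],
])

```text
t: 28.6
position: [0.6176, -0.0213, 0.0439]
tcp_rot: [-3.138, 0.003, -2.857]
wrist_force: [3.7, 1.1, 5.0]
width: 0.0002
```

Emit:
carry_out([
  [0, 0, -0.02, 0, 0, 0, 0],
  [0, 0, -0.06, 0, 0, 0, 0],
  [-0.02, 0, -0.1, 0, 0, 0, 0],
  [-0.02, 0, -0.14, 0, 0, 0, 0],
  [-0.02, 0, -0.14, 0, 0, 0, 0],
])

```text
t: 29.1
position: [0.6391, -0.0161, 0.1903]
tcp_rot: [-3.133, 0.012, -2.857]
wrist_force: [0.3, 0.3, 1.1]
width: 0.0
```

```bash
python3 -c "
from h import *
k=capture('wrist');bolt(k);bolt(dict(np.load('pics/w1.npz')))
cv2.imwrite('pics/w10.png',k['img'][:,:,::-1])
Rm=R.from_euler('z',.2873).as_matrix();t=np.array([.537,-.0545,0])
print([proj(k,Rm@[x,y,z]+t,True).round() for x,y,z in((0,0,.04),(0,-.08,.04),(.018,-.04,.065),(.029,.01,.035))])
c=capture('side');d=np.load('pics/side0.npz')['img'];a=np.hstack([d[100:480,20:420],c['img'][100:480,20:420]]);cv2.imwrite('pics/cmp.png',a[:,:,::-1])
print(status.get_obs()['wrist_force'])"
```

```text
bolt S [(24, 121), (25, 120), (26, 123), (27, 121), (28, 118), (29, 118), (30, 119), (31, 120), (32, 122), (33, 143), (34, 178), (35, 176), (36, 177), (37, 179), (38, 175), (39, 179), (40, 176), (41, 179), (42, 178), (43, 161), (44, 152), (45, 152), (46, 152), (47, 152), (48, 151), (49, 151)]
bolt S [(24, 124), (25, 125), (26, 123), (27, 122), (28, 119), (29, 122), (30, 124), (31, 119), (32, 126), (33, 206), (34, 179), (35, 181), (36, 180), (37, 178), (38, 181), (39, 181), (40, 182), (41, 180), (42, 181), (43, 176), (44, 157), (45, 150), (46, 153), (47, 154), (48, 154), (49, 155)]
[array([305.,  85.]), array([204.,  90.]), array([247., 108.]), array([318., 121.])]
[-0.35207546 -0.46646865 -1.47952507]
```

View pics/w10.png

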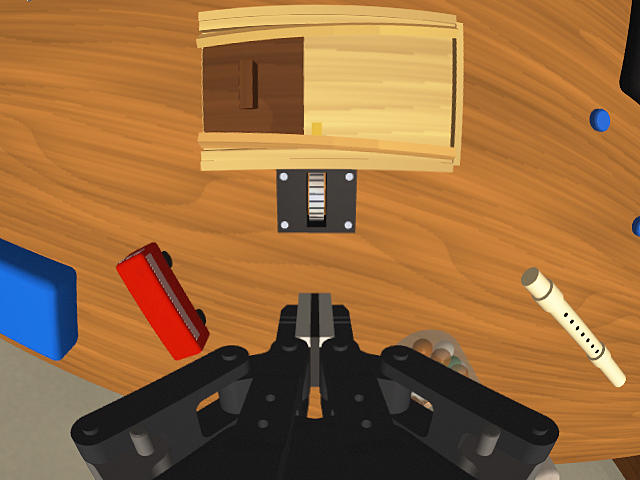

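View pics/cmp.png

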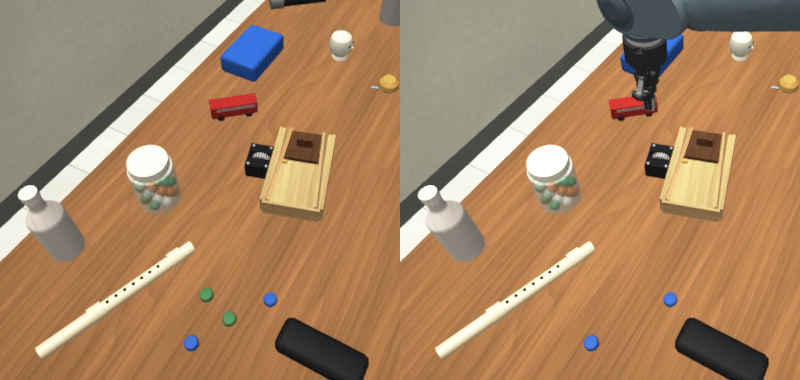

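The lid is home (tail at column 304, predicted 305). The bolt tip is at row 122, where fully out predicts 121, and the last stroke slipped against the stop. The bystanders have not moved. I'm handing in.

```bash
python3 -c "
from plant import job
print(job.sign_off())"
```

```text
the job is handed in; nothing more can be done
None
```

I put both green flat marbles back in their case and handed the job in. It reported no verdict. I left the two blue look-alikes and the other lost things where they were.

**What I did:** I rolled the thumbwheel back until the bolt was withdrawn and slid the lid to its stop. The marbles went into pockets 2 and 3. I then wedged the lid home with about 14 N and rolled the bolt out again. It took about 29 s of robot time.

**Last checks:**
- **Marbles:** both were within about 2 mm of their pocket centres when I looked before closing the lid, with no green left outside.
- **Lid:** its tail edge was at column 304, against 305 predicted for home.
- **Bolt:** its tip was at row 122, against 121 predicted for fully out. On the last strokes the fingertip slipped, which fits the wheel being at its stop. I could not read the wheel's value directly.
- **Bystanders:** in the side view before and after, the canister, bus, recorder, doll head, bell and glasses case showed no visible shift.

**What went less well:** on the last unlocking stroke the fingertip jammed against the wheel at its stop. The wrist force reached about 125 N by its measured components (93.7, 29.3 and 77.9 N). That is above the 120 N limit if the limit applies to the total force. No failure was reported at the time, but it is the one thing that could count against the run.

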